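Lock the charged lantern into its shelf mount

TASK

The lantern has finished charging. Lift it by its handle straight up out of the charger's dovetail groove and set it in the round mount; feel for the gaps where its tabs drop in, then push and twist it clockwise until the ramps have drawn it fully down and tight. Do not wrench or force it in dock or mount, leave it standing locked there, and do not disturb the loose things on the shelf.

Things in the scene. Friction and masses are not known exactly. Their poses are not given: they have to be found in the camera images.
- lantern: Grey battery lantern, 188 mm tall, 0.3-0.5 kg, in the dock at the start. Origin: centre of its foot's underside; z up its axis. Black foot z 0-32 mm, diameter 77 (lowest 6 mm bevelled to 69); grey housing z 32-85, diameter 100, sliding switch on its -x side; white diffuser z 85-128; cap to z 142; carrying handle on top.
- lantern_handle (a point): Middle of the lantern's rigid handle bar, on the lantern's axis 180 mm above its origin; axes as the lantern's. The bar lies level along y, 16 mm thick (x) and 16 high, free for 70 mm between its two posts, 30 mm clear above the cap.
- lantern_tab (a point): One of the lantern's two bayonet tabs, at its +y side; the other is across from it at -y, so half a turn gives the same fit. Rounded, 15 mm wide, 10 to 16 mm above the lantern's origin, reaching out to radius 45.5 mm. Point: the tab's outer end. Axes as the lantern's.
- lantern_tongue (a point): Dovetail tongue on the lantern's +x side: x 49-64 mm, z 38-78 mm, 11 mm wide at the root, 26 at the end. Point: middle of its outer face. Axes as the lantern's.
- dock: Black charging dock, fixed: base plate x -50 to 95 mm, y +-60, 12 thick; post at its +x side (x 53-82, 64 wide, to z 95). Origin: on the axis of the standing lantern, at shelf level; z up. The lantern stands on the plate (z 12), axes parallel to the dock's, tongue in the post's dovetail groove (1.8 mm play, open at the top, z 85); 40 mm of straight lift frees it.
- mount: Round twist-lock mount, fixed to the shelf: grey base diameter 136 mm, 6 thick, and an upright tube, outer diameter 115, rim at z 38. Origin: centre, at shelf level; z up. The tube's black upper part is the lug ring. It is clamped and does not turn, but its angle in the mount differs every time and is not measured.
- mount_rim (a point): Centre of the mount's mouth, z 38 mm; axes as the mount's. Two bright metal lugs with flat tops at z 38 reach inward to radius 40.5. Between them are two gaps, half a turn apart and 34 degrees wide (a tab: 20), middles anywhere within 0.5 rad of the mount's +y and -y; seen from above as notches. Set down elsewhere, the lantern rests on the lugs, origin at z 28, foot centred to 2 mm, free to turn.
- mount_contact (a point): Top of the sprung brass contact in the mount's middle, z 16 mm. With its tabs in the gaps the lantern drops to origin z 16 and rests on it. It pushes up with 6 N, plus 1.5 N per mm (9 mm travel), and lifts a lantern that is not locked back to z 16.
- mount_stop (a point): On the mount's axis, z 24 mm, the height where the ramps end; axes as the mount's. Pushed down 2-3 mm and turned clockwise from above, the tabs pass under the lugs 11 degrees after the gap's middle; ramps draw the lantern down to about z 9.5 at a firm stop at 60 degrees, taking about 0.5 N m; friction keeps it locked. Anticlockwise it is blocked 7 degrees from the gap's middle.
- socket_cover: Bystander: white plastic socket cover plate, 86 x 86 x 8, lying flat; origin at the centre of its underside (mm).
- key: Bystander: chrome door key, about 85 long, 8 high, lying flat; origin under its middle (mm).
- pliers: Bystander: pliers with green silicone grips, about 190 long, 60 wide, 17 high, lying flat; origin under the pivot, jaws to its +x (mm).
- tape_roll: Bystander: black roll of insulating tape, diameter 70, 19 high, lying flat; origin at the centre of its underside (mm).
- screwdriver: Bystander: black-handled screwdriver, 190 long, lying along its x; origin under its middle (mm).
- bulb_carton: Bystander: brown cardboard bulb carton, 62 x 62, standing 115 high; origin at the centre of its underside (mm).
- padlock: Bystander: brass padlock with steel shackle, 34 + 34 long along x, 48 wide, 26 high, lying flat; origin under the brass body's middle (mm).

How it is judged:
By the outcome, as a careful person would: the job done as asked, in the order asked, and still so for the second after the job is handed in, with the robot touching nothing.
It also fails if it takes over 54 s, if anything falls off the work surface, if the arm or the gripper's body presses on something with over 40 N, if the wrist force passes 120 N, or if a joint passes its speed limit or range.

ROBOT

A 6-joint arm with a two-finger parallel gripper is mounted at the origin on the work surface. World frame = base frame: x ahead of the robot, y to its left, z up, the work surface at z = 0. Lengths are in mm, angles in rad, forces in N, time in s.
With the tool pointing down it reaches from about 350 to 975 mm from the base axis. Payload 7.1 kg.
Tool frame: the origin (TCP) lies between the finger pads; the fingertips stand 17 mm ahead of it and the grasp point (between the pads) lies 2 mm behind it; z points along the fingers, y is the line along which they close (so a half turn about z gives the same grasp; the last joint's range is limited). The gripper opens to 88 mm and grips with 3 to 60 N. Pads are 20 mm wide; open, the fingers measure 115 mm over their backs; the gripper's body (75 mm by 178 mm) begins 61 mm behind the grasp point.
Start: joints at [1.086, 0.423, 1.63, -0, 1.089, -0.019], TCP at [280.679, 558.412, 239.675] pointing down, gripper open.
Joint ranges: [-3, 3], [-0.9, 2.11], [0.09, 2.58], [-1.31, 4.45], [0.11, 2.69], [-2.54, 2.54]. Speed limits (rad/s): [2.39, 2.39, 3.01, 3.14, 3.14, 3.14].

INTERFACE

Orientations are given as a rotation vector (axis times angle).
In Python, from workcell import ctrl gives the robot as it stands.
- The arm moves only by the shell command python3 jog.py [OPENING], which reads ROWS from standard input. ROWS is a JSON list of rows, 1 to 5 of them, each an object with the fields d (a list: dx, dy, dz in units of 100 mm), rot (a list: a rotation vector rx, ry, rz in rad); a field left out counts as zero; each row shifts and turns the commanded pose from where the row before left it, along the tool's axes as they then stand; what a row does not reach is not made up. A row lasts 1/12 s, in which the tool goes at most 41.7 mm and 0.125 rad, less where a joint would pass 70% of its speed; a pose out of reach is approached as far as the arm can. OPENING is the finger opening in mm, set as the command begins (- or left out keeps the last). The fingers move at their own pace and stop on an object; the grip force is fixed at half the most. Time passes only in rows, so rows that do not move let the fingers close. It prints the time, the measured TCP pose, the force, the opening and the grip force at its end. Input that does not fit is refused with a message, and nothing moves.
- ctrl.get_obs(): the state, without advancing time (a new reading comes with each control period).
- ctrl.get_image(name): name is "scene" or "top" or "wrist"; returns a dict with "img" (420x560x3 uint8, red, green, blue), "fx", "fy", "cx", "cy" (pixels), "R" (3x3) and "t" (3): a world point X has camera coordinates R X + t. Camera axes: x right, y down, z forward; pixel columns grow to the right and rows downward; lengths in mm; the calibration is good to about 2 mm. The wrist camera is an equidistant fisheye: a pixel r from the principal point sees the ray r / f radians off the axis. A picture is of the moment at which its call begins. There is no depth.
- ctrl.close_job(): hands the job in; it is judged then, once.
The state is a dict: "t": time; "qpos": joint angles; "qvel": joint speeds; "joint_torque": joint torques, N m; "ee_pos": TCP position; "orientation": TCP orientation; "ft_force": force on the tool from outside, world axes, zero at the start; "moment": the same for the moment, N m; "width": finger opening in mm; "grasp_force": force on a finger pad.
Only numpy, scipy, OpenCV 4.12 (cv2) and the standard library are available. Lean on these libraries where they do the work, as an engineer would, in place of code of your own. Each camera call takes 0.05 s, during which the arm holds its last target. There are 200 camera calls.

## Working session

There is one attempt and no reset: what is moved stays moved. The work goes in short steps, Python scripts to look and compute and a shell command to move; the robot and the scene stay as the last step left them, time stands still between calls to the robot, and variables do not carry over. Pictures are saved under pics/ and viewed, at most 10 in all, crops included, and the job is handed in when it is done.

```bash
ls; mkdir -p pics
python3 - <<'E'
from workcell import ctrl
import cv2,pickle
o=ctrl.get_obs();print(o)
for n in("scene","top","wrist"):
    d=ctrl.get_image(n);pickle.dump(d,open(f"pics/{n}0.pkl","wb"))
    cv2.imwrite(f"pics/{n}0.png",d["img"][:,:,::-1]);print(n,d["fx"],d["cx"],d["cy"],d["R"],d["t"])
E
```

```text
jog.py
pics
workcell.py
{'t': 0.0, 'qpos': array([ 1.08598959e+00,  4.23813567e-01,  1.63069797e+00, -2.21769208e-05,
        1.08858199e+00, -1.89798808e-02]), 'qvel': array([ 1.36521938e-03,  1.34393215e-05, -9.84892031e-04, -7.20298867e-04,
       -7.04054524e-04,  6.80985874e-04]), 'joint_torque': array([ 1.37854749e-03, -5.44625759e+01, -2.73664552e+01,  6.44350913e-02,
        2.27023620e-02, -1.33688422e-04]), 'ee_pos': array([280.44949446, 557.95129757, 238.91556981]), 'orientation': array([-7.25023351e-01, -3.05642104e+00,  2.29059461e-03]), 'ft_force': array([-0.63189898, -0.03910404, -0.36557355]), 'moment': array([0.02670253, 0.02205113, 0.02554265]), 'grasp_force': 0.0, 'width': 87.91532055291499}
scene 482.8715665086526 279.77571906000514 221.352803904051 [[ 0.77725203  0.62914291  0.0076467 ]
 [ 0.45667406 -0.55573813 -0.69469701]
 [-0.43281414  0.54344671 -0.71926184]] [-450.81427454 -169.86413734 1714.77011324]
top 419.23319349908246 283.37194054869815 210.7815766517664 [[ 0.01602794 -0.99986594 -0.00334823]
 [-0.98803491 -0.01532437 -0.15346718]
 [ 0.1533953   0.00576793 -0.98814807]] [ -14.63060324  569.09305917 1266.51585668]
wrist 325.19226210127806 277.4397640170539 205.751916206487 [[ 4.49840138e-01  8.93108588e-01 -9.48882839e-04]
 [ 8.57624111e-01 -4.31670353e-01  2.79538174e-01]
 [ 2.49248339e-01 -1.26561275e-01 -9.60134110e-01]] [-623.1288948   -32.88095393  389.74550545]
```
View pics/scene0.png

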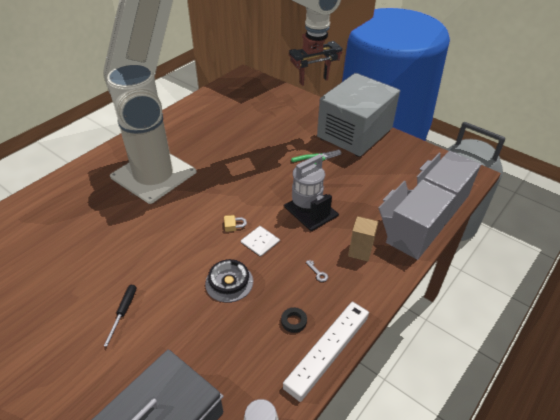

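View pics/top0.png

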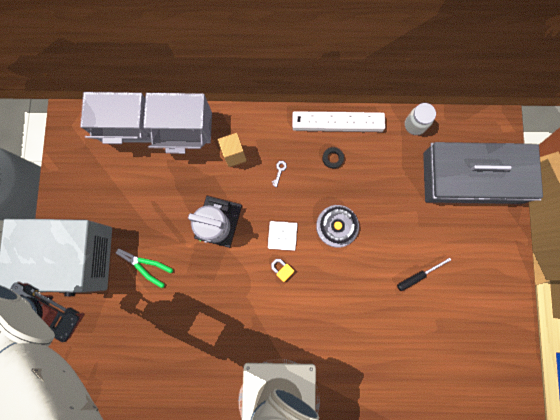

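The scene view shows the lantern at about (308,185), the mount at (229,278), and the carton at (364,238). In the top view the lantern is at (210,222) with its dock post to the right, and the mount is at (338,226) with a brass contact in its centre. Next I'll zoom into both.

Create h.py:
```python
import numpy as np,cv2,pickle
from workcell import ctrl
def load(n): return pickle.load(open(f"pics/{n}.pkl","rb"))
def grab(cam,n):
    d=ctrl.get_image(cam); pickle.dump(d,open(f"pics/{n}.pkl","wb")); return d
def ray(d,uv,fish=False):
    x=np.array([(uv[0]-d["cx"])/d["fx"],(uv[1]-d["cy"])/d["fy"]])
    if fish:
        r=np.hypot(*x); v=np.array([*(x*np.sinc(r/np.pi)),np.cos(r)])
    else: v=np.array([*x,1.])
    R=np.array(d["R"]);return -R.T@np.array(d["t"]),R.T@(v/np.linalg.norm(v))
def plane(d,uv,z,fish=False):
    c,v=ray(d,uv,fish);return c+v*(z-c[2])/v[2]
def tri(*rs):
    A=0;b=0
    for c,v in rs:
        P=np.eye(3)-np.outer(v,v);A=A+P;b=b+P@c
    X=np.linalg.solve(A,b);return X,[np.linalg.norm((np.eye(3)-np.outer(v,v))@(X-c)) for c,v in rs]
def crop(d,x,y,w,h,s): return cv2.resize(d["img"][y:y+h,x:x+w,::-1],None,fx=s,fy=s,interpolation=cv2.INTER_CUBIC)
```

Run:
```python
from h import *
t=load("top0");s=load("scene0")
a=np.hstack([crop(t,180,187,66,50,6),crop(t,305,201,66,50,6)])
b=np.hstack([crop(s,275,145,66,50,6),crop(s,196,253,66,50,6)])
cv2.imwrite("pics/c0.png",np.vstack([a,b]))
```

```text
(no output)
```

View pics/c0.png

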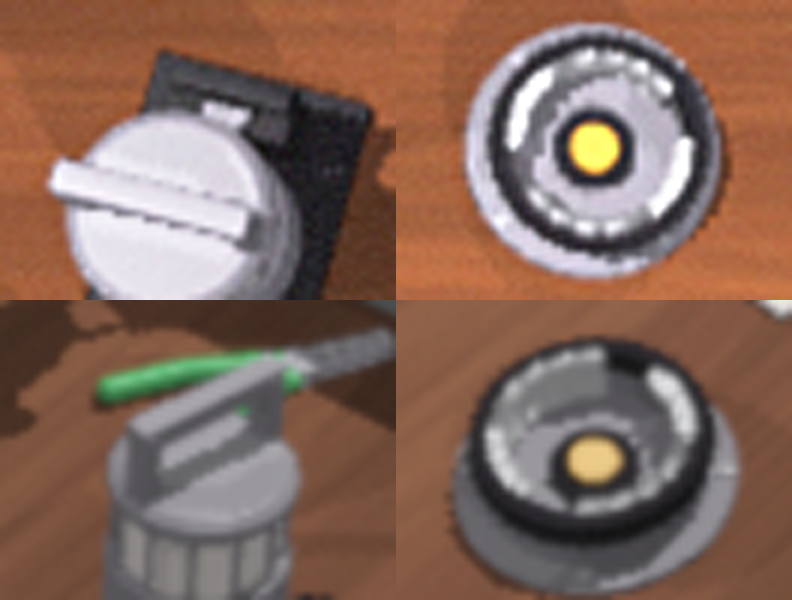

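Run:
```python
from h import *
t=load("top0");s=load("scene0")
for a,b in [((189.2,216.7),(298.8,167)),((221.3,224),(321.3,156.2)),((337.6+.5,225.6),(229.2,279.7))]:
    print(tri(ray(t,a),ray(s,b)))
for uv,z in [((189.2,216.7),200),((221.3,224),200),((338,225.7),16)]: print(plane(t,uv,z))
print(plane(s,(298.8,167),200),plane(s,(321.3,156.2),200),plane(s,(229.2,279.7),16))
w=load("wrist0");print(ray(w,(w["cx"],w["cy"])))
# others
for n,uv in dict(carton=(230,150),key=(280,173),tape=(334,158),cover=(283,236),padlock=(284,270),pliers=(140,265),box=(105,255)).items(): print(n,plane(t,uv,0).round())
```

```text
(array([507.04143867, 234.38996196, 159.9502772 ]), [np.float64(33.98589801277538), np.float64(33.98589801277552)])
(array([533.47043135, 186.08459658, 224.19875983]), [np.float64(40.151749788103096), np.float64(40.15174978810318)])
(array([ 532.53941191, -178.09074222,    6.93314922]), [np.float64(4.080611390629612), np.float64(4.080611390629673)])
[524.57367349 251.64548535 200.        ]
[505.78002072 162.71430863 200.        ]
[ 528.35868985 -179.63845932   16.        ]
[519.72060783 161.84774983 200.        ] [541.41142881 246.23722676 200.        ] [ 540.50279074 -179.73747528   16.        ]
(array([211.36446698, 591.65472264, 382.80815947]), array([ 0.24924834, -0.12656128, -0.96013411]))
carton [777. 174.   0.]
key [701.   8.   0.]
tape [ 755. -169.    0.]
cover [494.  -6.   0.]
padlock [387. -10.   0.]
pliers [395. 446.   0.]
box [425. 560.   0.]
```

The rows are not in the units I measure in: shifts go in units of 100 mm. I convert before sending: -31 mm is -0.31, -24 mm is -0.24.

```bash
echo '[{"d":[-0.31,-0.18,-0.24]},{"d":[-0.31,-0.18,-0.24]},{"d":[-0.31,-0.18,-0.24]},{"d":[-0.31,-0.18,-0.24]},{"d":[-0.31,-0.18,-0.24]}]' | python3 jog.py 88
echo '[{"d":[-0.32,-0.19,-0.04]},{"d":[-0.32,-0.19,-0.04]},{"d":[-0.32,-0.19,-0.04]},{"d":[-0.32,-0.19,-0.04]},{"d":[-0.32,-0.19,-0.04]}]' | python3 jog.py
echo '[{"d":[-0.32,-0.19,0],"rot":[0,0,0.12]},{"rot":[0,0,0.12]},{"rot":[0,0,0.12]},{"rot":[0,0,0.12]},{"rot":[0,0,0.12]}]' | python3 jog.py
echo '[{"rot":[0,0,0.12]},{"rot":[0,0,0.12]},{"rot":[0,0,0.12]},{"rot":[0,0,0.12]},{"rot":[0,0,0.12]}]' | python3 jog.py
echo '[{"rot":[0,0,0.11]},{}]' | python3 jog.py
cat > look.py <<'E'
import sys
from h import *
n=sys.argv[1];d=grab("wrist",n);o=ctrl.get_obs();print(o["ee_pos"],o["orientation"],o["qpos"])
cv2.imwrite(f"pics/{n}.png",d["img"][:,:,::-1])
E
python3 look.py w1
```

```text
t: 0.57
ee_pos: [375.8, 411.9, 356.4]
orientation: [-0.724, -3.057, 0.001]
ft_force: [0.8, 0.7, 0.4]
width: 88.0
grasp_force: 0.0
t: 0.98
ee_pos: [476.2, 255.0, 375.8]
orientation: [-0.725, -3.057, 0.0]
ft_force: [-0.5, 0.3, -0.6]
width: 87.7
grasp_force: 0.0
t: 1.4
ee_pos: [495.8, 224.9, 375.3]
orientation: [-1.605, -2.7, 0.001]
ft_force: [0.1, -0.5, -0.3]
width: 87.7
grasp_force: 0.0
t: 1.82
ee_pos: [495.5, 225.3, 375.3]
orientation: [-2.331, -2.106, 0.001]
ft_force: [0.5, 0.8, -0.3]
width: 87.6
grasp_force: 0.0
t: 1.98
ee_pos: [495.6, 225.4, 375.3]
orientation: [-2.441, -1.978, 0.001]
ft_force: [-0.5, 0.4, -0.1]
width: 87.4
grasp_force: 0.0
[495.59553307 225.34901488 375.36608286] [-2.43492096e+00 -1.98487943e+00  6.97679761e-04] [4.04880812e-01 1.70679080e-01 1.65956977e+00 3.44852985e-05
 1.31181541e+00 6.07820400e-01]
```

View pics/w1.png

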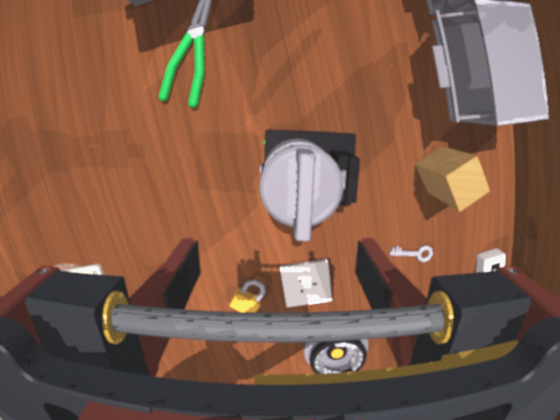

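The wrist view shows the handle bar running from about (306,150) to (303,238), over the cap centred at (300,185). The mount is at (336,355), partly hidden.

```bash
python3 - <<'E'
from h import *
d=load("w1")
for uv in [(306,150),(303,238)]:print(plane(d,uv,200,True))
E
echo '[{"d":[-0.3,0.1,0]},{"d":[-0.3,0.1,0]},{},{}]' | python3 jog.py
python3 look.py w2
python3 - <<'E'
from h import *
a=load("w1");b=load("w2")
cv2.imwrite("pics/c1.png",np.hstack([crop(a,250,125,100,130,4),crop(b,230,60,100,130,4)]))
E
```

```text
[530.81514032 258.66197812 200.        ]
[510.45058735 168.15737794 200.        ]
t: 2.37
ee_pos: [503.2, 161.7, 375.6]
orientation: [-2.436, -1.983, -0.0]
ft_force: [-0.7, -0.0, -0.0]
width: 87.7
grasp_force: 0.0
[503.14712656 162.47685755 375.60807082] [-2.43595871e+00 -1.98329673e+00 -3.96558349e-04] [2.89605684e-01 1.43856623e-01 1.69112883e+00 4.41962689e-04
 1.30651104e+00 4.93637219e-01]
```

View pics/c1.png

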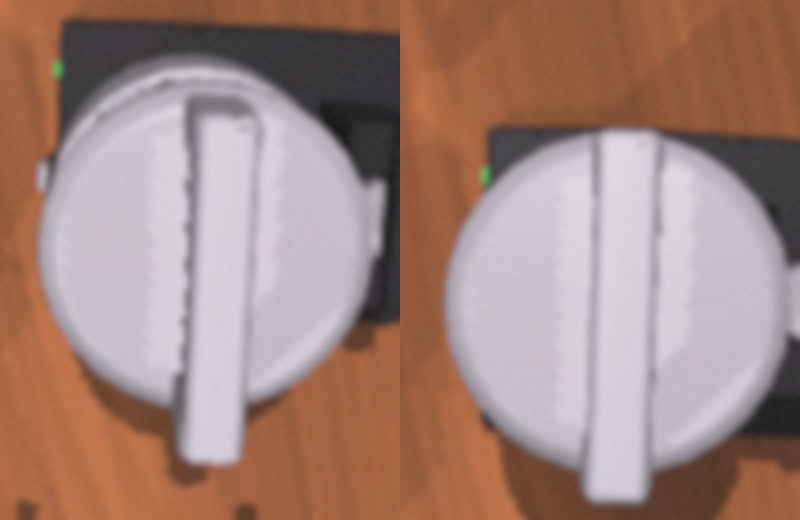

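Left crop (w1): the bar's top face has corners (198,113), (255,117), (180,463) and (241,463). Right crop (w2): the corners are (596,130), (660,132), (585,500) and (647,503).

Run:
```python
from h import *
a=load("w1");b=load("w2")
A=[(198,113),(255,117),(180,463),(241,463)];B=[(596,130),(660,132),(585,500),(647,503)]
f=lambda p,ox,oy:(p[0]/4+ox-.375,p[1]/4+oy-.375)
for z in [1]:
  P=[tri(ray(a,f(p,250,125),True),ray(b,f(q,130,60),True)) for p,q in zip(A,B)]
for X,r in P:print(X.round(1),np.round(r,1))
for d,L,ox,oy in((a,A,250,125),(b,B,130,60)):
  Q=np.array([plane(d,f(p,ox,oy),200,True) for p in L]);m=Q.mean(0);v=Q[0]+Q[1]-Q[2]-Q[3];print(m,np.arctan2(v[1],v[0])-np.pi/2,np.linalg.norm(v)/2)
X=np.array([p[0] for p in P]).mean(0)
o=ctrl.get_obs();from scipy.spatial.transform import Rotation as R
Rm=R.from_rotvec(o["orientation"]).as_matrix()
X=m;print("tool delta",Rm.T@(np.array([X[0],X[1],190])-o["ee_pos"]), "yaw y",np.arctan2(Rm[1,1],Rm[0,1]))
```

```text
[523.7 256.7 195.9] [0.1 0.1]
[538.2 253.  196.5] [0.6 0.6]
[501.5 166.1 196.9] [0.4 0.4]
[517.2 161.8 195. ] [0. 0.]
[519.80605805 210.47677626 200.        ] -0.23251786789826312 92.15510738437598
[520.34008541 209.74932789 200.        ] -0.2339976921342577 92.23915921450923
tool delta [ 49.6981937    7.27410523 185.62816913] yaw y -0.20414693915224838
```

```bash
echo '[{"d":[-0.37,0.09,0]},{"d":[-0.37,0.09,0]},{"d":[-0.37,0.09,0]},{"d":[-0.37,0.09,0]},{"d":[-0.37,0.09,0]}]' | python3 jog.py 
echo '[{"d":[-0.37,0.09,0]},{"d":[-0.37,0.09,0]},{"d":[-0.36,0.08,0]},{"d":[-0.36,0.08,0]},{}]' | python3 jog.py
python3 look.py w3
echo '[{"d":[-0.36,0.08,0.1]},{"d":[-0.3,0.08,0.2]},{"d":[0,0,0.2]},{}]' | python3 jog.py
python3 look.py w4
python3 - <<'E'
from h import *
r=[]
for n in("w3","w4"):
    d=load(n);h=cv2.cvtColor(d["img"],cv2.COLOR_RGB2HSV)
    m=cv2.inRange(h,(18,130,120),(35,255,255));k,l,st,c=cv2.connectedComponentsWithStats(m)
    for i in range(1,k):
        if st[i,4]>60:print(n,c[i],st[i],plane(d,c[i],16,True))
    O=np.array([530,-180,38.]);cc=np.array(d["R"])@O+d["t"];th=np.arctan2(np.hypot(*cc[:2]),cc[2]);u=cc[:2]/np.hypot(*cc[:2])*th*d["fx"]+[d["cx"],d["cy"]];print(u)
    x,y=int(u[0])-65,int(u[1])-65;x=max(x,0);y=max(y,0);print(x,y);r.append(crop(d,x,y,130,130,3))
h=min(i.shape[0] for i in r);cv2.imwrite("pics/c2.png",np.hstack([i[:h] for i in r]))
E
```

```text
t: 2.83
ee_pos: [509.6, -28.1, 375.7]
orientation: [-2.434, -1.987, -0.001]
ft_force: [0.0, -0.4, -0.5]
width: 88.1
grasp_force: 0.0
t: 3.25
ee_pos: [513.6, -181.7, 375.4]
orientation: [2.437, 1.98, -0.001]
ft_force: [-0.5, -0.3, -0.9]
width: 87.4
grasp_force: 0.0
[ 513.45355713 -179.27517616  375.28939801] [-2.43880822e+00 -1.98018010e+00  4.72507278e-05] [-3.57821737e-01  1.69601446e-01  1.66104718e+00  3.20079520e-05
  1.31105611e+00 -1.50998918e-01]
t: 3.63
ee_pos: [514.1, -243.9, 321.6]
orientation: [-2.432, -1.979, 0.004]
ft_force: [-0.6, 0.2, -0.4]
width: 88.0
grasp_force: 0.0
[ 514.69192964 -243.55073952  323.60687708] [-2.43207079e+00 -1.98110885e+00  2.21238266e-03] [-4.63220997e-01  2.56367177e-01  1.66857612e+00  7.12655018e-04
  1.22156152e+00 -2.59802877e-01]
w3 [174.06360947  77.83727811] [157  62  36  31 676] [382.92241221 -13.74655491  16.        ]
w3 [290.03864734 157.12077295] [282 149  17  17 207] [ 533.90053978 -178.4314341    16.        ]
w3 [110.83879093 317.85138539] [102 292  22  52 397] [ 105.96155602 -419.44594552   16.        ]
w3 [443.0620985  315.59314775] [431 292  23  52 467] [ 787.2575069  -556.23649608   16.        ]
[288.24625211 160.65036864]
223 95
w4 [156.9025641   35.41923077] [138  19  39  33 780] [383.41386996 -13.99579139  16.        ]
w4 [283.97683398 119.81081081] [275 111  19  19 259] [ 534.13212008 -178.80605361   16.        ]
w4 [108.66769231 317.94153846] [102 292  20  52 325] [ 144.05652907 -448.01973164   16.        ]
w4 [443.83864119 317.16135881] [432 292  22  52 471] [ 759.23614848 -569.85763131   16.        ]
[281.26656362 121.61493774]
216 56
```

View pics/c2.png

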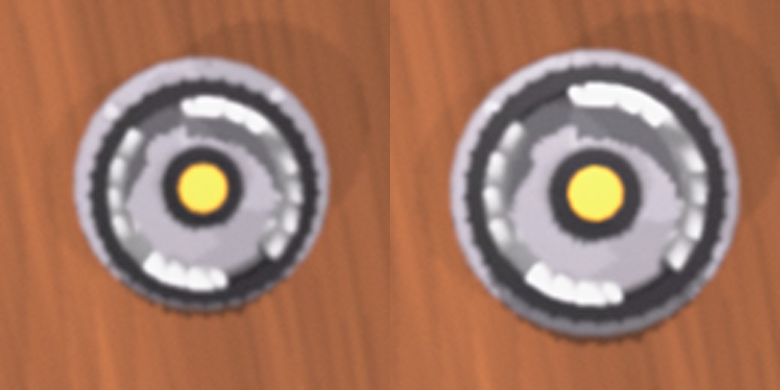

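The brass contact sits at (284.0,119.8) in w4, which gives a world position of (534,-178.7) in both views. The gaps appear in the right crop at upper left, from (515,130) to (572,95), and at lower right, from (622,295) to (680,262).

Run:
```python
from h import *
a,b=load("w3"),load("w4")
X,r=tri(ray(a,(290.04,157.12),True),ray(b,(283.98,119.81),True));print(X,r)
c=np.array([534,-178.6])
for d,ox,x0,y0,L in((a,0,223,95,[(130,130),(182,105),(228,285),(280,255)]),(b,390,216,56,[(515,130),(572,95),(622,297),(682,266)])):
  for p in L:
    q=plane(d,((p[0]-ox)/3+x0-.33,p[1]/3+y0-.33),38,True)[:2]-c
    print(q.round(1),np.hypot(*q).round(1),np.degrees(np.arctan2(q[1],q[0])).round(1))
# polar unwrap at z=38 : brightness over angle at r=43..47
for d in(a,b):
  R=np.array(d["R"]);g=d["img"].astype(float).mean(2)
  th=np.radians(np.arange(0,360,4));out=[]
  for rr in(42,44,46):
    P=np.c_[c[0]+rr*np.cos(th),c[1]+rr*np.sin(th),0*th+38]@R.T+d["t"]
    n=np.hypot(P[:,0],P[:,1]);k=np.arctan2(n,P[:,2])/n
    out.append(cv2.remap(g.astype(np.float32),(P[:,0]*k*d["fx"]+d["cx"]).astype(np.float32)[None],(P[:,1]*k*d["fy"]+d["cy"]).astype(np.float32)[None],1)[0])
  print([(int(round(np.degrees(t))),int(v)) for t,v in zip(th,np.mean(out,0))])
```

```text
[ 534.0492218  -178.86584635   12.91928344] [np.float64(0.11540037449925014), np.float64(0.11540037449918886)]
[-29.3  38.6] 48.5 127.2
[-1.8 45.5] 45.5 92.2
[  2.7 -48.3] 48.4 -86.8
[ 31.5 -38.4] 49.7 -50.6
[-28.3  34.2] 44.4 129.6
[-1.1 44.1] 44.1 91.4
[  2.3 -47.3] 47.4 -87.2
[ 30.9 -38.9] 49.7 -51.5
[(0, 157), (4, 204), (8, 212), (12, 197), (16, 172), (20, 148), (24, 144), (28, 156), (32, 179), (36, 216), (40, 246), (44, 247), (48, 243), (52, 241), (56, 246), (60, 247), (64, 240), (68, 244), (72, 247), (76, 247), (80, 247), (84, 241), (88, 242), (92, 196), (96, 107), (100, 105), (104, 106), (108, 107), (112, 106), (116, 107), (120, 107), (124, 149), (128, 214), (132, 215), (136, 203), (140, 180), (144, 167), (148, 206), (152, 211), (156, 199), (160, 171), (164, 172), (168, 206), (172, 205), (176, 187), (180, 167), (184, 202), (188, 214), (192, 207), (196, 184), (200, 160), (204, 154), (208, 152), (212, 151), (216, 170), (220, 243), (224, 246), (228, 242), (232, 240), (236, 246), (240, 246), (244, 241), (248, 242), (252, 246), (256, 244), (260, 237), (264, 235), (268, 242), (272, 
[... 596 characters left out ...]
14), (128, 206), (132, 220), (136, 207), (140, 182), (144, 166), (148, 218), (152, 221), (156, 212), (160, 183), (164, 182), (168, 222), (172, 217), (176, 199), (180, 168), (184, 207), (188, 222), (192, 214), (196, 191), (200, 163), (204, 155), (208, 153), (212, 152), (216, 160), (220, 244), (224, 247), (228, 244), (232, 239), (236, 247), (240, 247), (244, 243), (248, 243), (252, 247), (256, 246), (260, 239), (264, 238), (268, 244), (272, 217), (276, 140), (280, 136), (284, 135), (288, 136), (292, 135), (296, 133), (300, 103), (304, 117), (308, 212), (312, 220), (316, 210), (320, 183), (324, 187), (328, 218), (332, 217), (336, 200), (340, 167), (344, 188), (348, 207), (352, 202), (356, 177)]
```

The gaps centre on 109.2° and 289.4° in world axes and are 34° wide, as specified. So the lantern's yaw must be +0.335 rad at the drop-in. Now back to the lantern.

```bash
echo '[{"d":[0.37,-0.07,0.02]},{"d":[0.37,-0.07,0.02]},{"d":[0.37,-0.07,0.02]},{"d":[0.37,-0.07,0.02]},{"d":[0.37,-0.07,0.02]}]' | python3 jog.py 
echo '[{"d":[0.37,-0.07,0.02]},{"d":[0.37,-0.07,0.02]},{"d":[0.37,-0.07,0.02]},{"d":[0.37,-0.07,0.02]},{"d":[0.37,-0.07,0.02]}]' | python3 jog.py
echo '[{"d":[0.37,-0.08,0.02]},{"d":[0.37,-0.08,0.02]},{"rot":[0,0,0.029]},{},{}]' | python3 jog.py
cat > go.py <<'E'
import sys
from h import *
from scipy.spatial.transform import Rotation as R
x,y,z,yaw=map(float,sys.argv[1:5])
o=ctrl.get_obs();M=R.from_rotvec(o["orientation"]).as_matrix()
w=np.arctan2(M[1,1],M[0,1]);D=R.from_euler("Z",yaw).as_matrix()@np.array([[0,1,0],[1,0,0],[0,0,-1.]])
print("tool delta",(M.T@(np.array([x,y,z])-o["ee_pos"])).round(1),"rot",R.from_matrix(M.T@D).as_rotvec().round(4),"yaw",w.round(4),"t",o["t"],"f",o["ft_force"].round(1),"m",o["moment"].round(2),"q",o["qpos"].round(2))
E
python3 go.py 520.1 210 190 -0.233
```

```text
t: 4.1
ee_pos: [518.8, -53.6, 317.3]
orientation: [2.434, 1.985, 0.003]
ft_force: [0.6, -0.6, 0.2]
width: 88.0
grasp_force: 0.0
t: 4.52
ee_pos: [521.5, 135.1, 307.4]
orientation: [2.434, 1.986, 0.004]
ft_force: [0.8, 0.3, 0.6]
width: 87.6
grasp_force: 0.0
t: 4.93
ee_pos: [520.9, 208.5, 302.7]
orientation: [2.462, 1.952, 0.002]
ft_force: [0.6, 0.6, -0.1]
width: 87.9
grasp_force: 0.0
tool delta [  1.3  -1.2 112.7] rot [ 0.0009 -0.0006  0.0029] yaw -0.2301 t 4.9333 f [ 0.6  0.6 -0.1] m [-0.05  0.04 -0.07] q [0.36 0.26 1.71 0.   1.17 0.59]
```

To row units: -1 mm is -0.01, 1 mm is 0.01.

```bash
echo '[{"d":[0.01,-0.01,0.38],"rot":[0,0,0.003]},{"d":[0,0,0.38]},{"d":[0,0,0.26]},{"d":[0,0,0.1]},{}]' | python3 jog.py
python3 go.py 520.1 210 190 -0.233
echo '[{},{},{},{},{}]' | python3 jog.py 40
echo '[{},{},{},{}]' | python3 jog.py 25; python3 go.py 520.1 210 190 -0.233
```

```text
t: 5.35
ee_pos: [519.4, 206.9, 187.9]
orientation: [-2.468, -1.942, 0.006]
ft_force: [-0.3, -1.0, -0.0]
width: 87.3
grasp_force: 0.0
tool delta [ 3.1 -0.1 -2.1] rot [-0.0036  0.0024 -0.0044] yaw -0.2374 t 5.35 f [-0.3 -1.  -0. ] m [-0.12  0.11 -0.05] q [ 0.36  0.4   1.81 -0.    0.94  0.6 ]
t: 5.77
ee_pos: [521.3, 208.2, 190.8]
orientation: [2.468, 1.943, 0.003]
ft_force: [-0.7, -0.5, 0.1]
width: 57.8
grasp_force: 0.0
t: 6.1
ee_pos: [520.7, 208.0, 189.6]
orientation: [-2.468, -1.943, 0.0]
ft_force: [0.2, 0.4, -0.2]
width: 31.6
grasp_force: 0.0
tool delta [ 1.8 -1.1 -0.4] rot [-0.     0.    -0.004] yaw -0.237 t 6.1 f [ 0.2  0.4 -0.2] m [-0.1   0.07  0.01] q [ 0.36  0.39  1.81 -0.    0.94  0.6 ]
```

To row units: 1.5 mm is 0.015, -0.5 mm is -0.005.

```bash
echo '[{"d":[0.015,-0.005,0],"rot":[0,0,-0.004]},{},{},{},{}]' | python3 jog.py 10;python3 go.py 520.1 210 190 -0.233
```

```text
t: 6.52
ee_pos: [520.7, 209.6, 189.5]
orientation: [-2.465, -1.948, -0.0]
ft_force: [-0.1, 0.8, -1.1]
width: 15.9
grasp_force: 30.0
tool delta [ 0.2 -0.6 -0.5] rot [ 0.     -0.0001 -0.    ] yaw -0.233 t 6.5167 f [-0.1  0.8 -1.1] m [ 0.01 -0.02 -0.04] q [0.36 0.39 1.81 0.   0.94 0.59]
```

```bash
echo '[{"d":[0,0,-0.03]},{"d":[0,0,-0.04]},{"d":[0,0,-0.04]}]' | python3 jog.py;python3 go.py 520.1 210 290 -0.233
```

```text
t: 6.77
ee_pos: [520.1, 209.4, 200.5]
orientation: [-2.464, -1.948, 0.002]
ft_force: [-0.3, -0.0, -4.2]
width: 15.8
grasp_force: 30.0
tool delta [  0.5  -0.3 -89.5] rot [-0.0011  0.0008  0.    ] yaw -0.233 t 6.7667 f [-0.3 -0.  -4.2] m [-0.1   0.09  0.04] q [ 0.36  0.38  1.8  -0.    0.96  0.59]
```

To row units: -25 mm is -0.25, -20 mm is -0.2.

```bash
echo '[{"d":[0,0,-0.1]},{"d":[0,0,-0.2]},{"d":[0,0,-0.25]},{"d":[0,0,-0.22]},{"d":[0,0,-0.13]}]' | python3 jog.py
echo '[{"d":[-0.15,0.04,0]},{"d":[-0.3,0.08,0]},{"d":[-0.37,0.1,0]},{"d":[-0.37,0.1,0]},{"d":[-0.37,0.1,0]}]' | python3 jog.py
echo '[{"d":[-0.37,0.1,0]},{"d":[-0.37,0.1,0]},{"d":[-0.37,0.1,0]},{"d":[-0.37,0.1,0]},{"d":[-0.3,0.08,0]}]' | python3 jog.py
echo '[{"d":[-0.25,0.08,0]},{"d":[-0.15,0.05,0]},{"rot":[0,0,-0.06]},{"rot":[0,0,-0.11]},{"rot":[0,0,-0.11]}]' | python3 jog.py
echo '[{"rot":[0,0,-0.11]},{"rot":[0,0,-0.11]},{"rot":[0,0,-0.068]},{},{}]' | python3 jog.py
python3 go.py 534 -178.7 217 0.335; python3 look.py w5
python3 - <<'E'
from h import *
grab("top","top1");grab("scene","scene1")
cv2.imwrite("pics/c3.png",np.hstack([crop(load("scene1"),180,180,100,130,4),crop(load("top1"),288,160,100,130,4)]))
E
```

```text
t: 7.18
ee_pos: [521.4, 209.9, 294.0]
orientation: [2.464, 1.947, 0.005]
ft_force: [1.0, 1.0, -3.6]
width: 15.8
grasp_force: 30.0
t: 7.6
ee_pos: [525.1, 46.7, 291.5]
orientation: [2.463, 1.949, 0.001]
ft_force: [1.3, -0.1, -4.2]
width: 15.8
grasp_force: 30.0
t: 8.02
ee_pos: [530.7, -138.8, 291.6]
orientation: [2.465, 1.947, 0.0]
ft_force: [0.3, 0.9, -4.1]
width: 15.7
grasp_force: 30.0
t: 8.43
ee_pos: [534.2, -178.7, 291.3]
orientation: [2.164, 2.277, 0.0]
ft_force: [-0.3, 0.5, -4.5]
width: 15.7
grasp_force: 30.0
t: 8.85
ee_pos: [534.4, -178.1, 291.2]
orientation: [1.823, 2.558, 0.0]
ft_force: [-0.3, -0.5, -4.5]
width: 15.7
grasp_force: 30.0
tool delta [-0.4 -0.6 74.2] rot [ 0.0003  0.0003 -0.0023] yaw 0.3327 t 8.85 f [-0.3 -0.5 -4.5] m [-0.03  0.05 -0.  ] q [-0.34  0.28  1.72 -0.    1.15 -0.68]
[ 534.45264477 -178.1013267   291.04483412] [1.82279916e+00 2.55827291e+00 1.16565182e-04] [-3.42778827e-01  2.75736265e-01  1.72006064e+00 -2.87341326e-05
  1.14543138e+00 -6.75415786e-01]
```

View pics/c3.png

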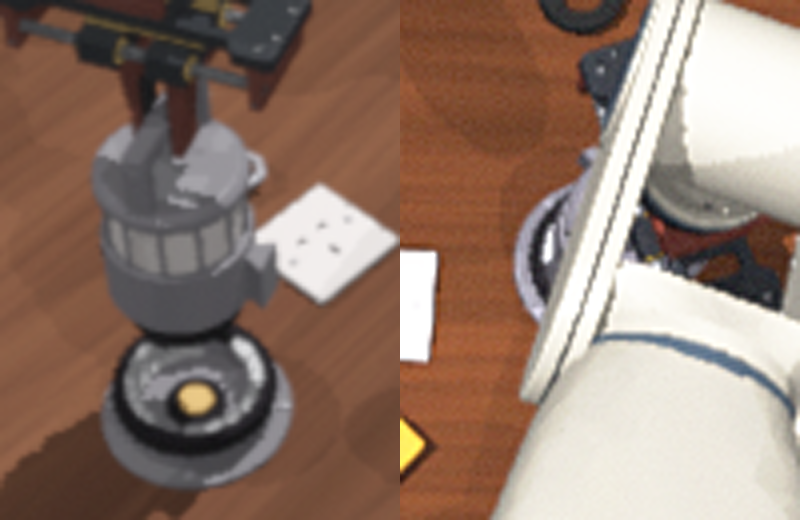

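View pics/w5.png

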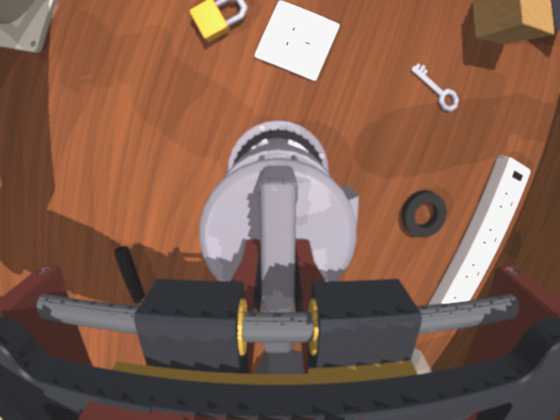

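The scene crop shows the lantern hanging upright just over the mount's mouth, with the contact at about (195,400) still uncovered. The wrist view shows it well gripped. I'll lower it to just above the mouth.

```bash
echo '[{"d":[-0.004,-0.005,0.15],"rot":[0,0,-0.002]},{"d":[0,0,0.25]},{"d":[0,0,0.2]},{"d":[0,0,0.1]},{}]' | python3 jog.py;python3 go.py 534 -178.7 205 0.335
echo '[{"d":[0,0,0.03]},{"d":[0,0,0.03]},{"d":[0,0,0.03]},{"d":[0,0,0.02]},{}]' | python3 jog.py;python3 go.py 534 -178.7 205 0.335
```

```text
t: 9.42
ee_pos: [532.7, -178.1, 218.3]
orientation: [-1.816, -2.558, 0.002]
ft_force: [0.6, 0.1, -3.5]
width: 16.0
grasp_force: 30.0
tool delta [-1.   1.1 13.3] rot [-0.0036 -0.0029  0.0013] yaw 0.3363 t 9.4167 f [ 0.6  0.1 -3.5] m [-0.07  0.    0.  ] q [-0.34  0.36  1.79  0.    1.   -0.68]
t: 9.83
ee_pos: [534.2, -178.7, 209.7]
orientation: [1.817, 2.562, 0.0]
ft_force: [0.5, 0.3, -4.6]
width: 15.8
grasp_force: 30.0
tool delta [ 0.  -0.2  4.7] rot [0.0002 0.0002 0.002 ] yaw 0.337 t 9.8333 f [ 0.5  0.3 -4.6] m [-0.05  0.04  0.03] q [-0.34  0.37  1.79 -0.    0.98 -0.68]
```

No contact yet. I'll continue in small steps, watching the force around TCP z 205, where it would rest on the lugs.

To row units: 2 mm is 0.02, 1 mm is 0.01.

```bash
echo '[{"d":[0,0,0.02]},{"d":[0,0,0.02]},{"d":[0,0,0.01]},{}]' | python3 jog.py;python3 go.py 534 -178.7 205 0.335
echo '[{"d":[0,0,0.01]},{"d":[0,0,0.01]},{}]' | python3 jog.py;python3 go.py 534 -178.7 193 0.335
```

```text
t: 10.17
ee_pos: [534.1, -178.7, 204.4]
orientation: [-1.817, -2.563, 0.0]
ft_force: [0.2, 0.4, -4.0]
width: 16.0
grasp_force: 30.0
tool delta [ 0.  -0.1 -0.6] rot [-0.0001  0.      0.002 ] yaw 0.337 t 10.1667 f [ 0.2  0.4 -4. ] m [-0.07 -0.06 -0.03] q [-0.34  0.38  1.8  -0.    0.97 -0.68]
t: 10.42
ee_pos: [534.1, -178.7, 202.5]
orientation: [1.817, 2.563, -0.0]
ft_force: [-0.2, -1.0, -4.1]
width: 16.2
grasp_force: 30.0
tool delta [ 0.  -0.1  9.5] rot [-0.     0.     0.002] yaw 0.337 t 10.4167 f [-0.2 -1.  -4.1] m [-0.12 -0.06 -0.05] q [-0.34  0.38  1.8  -0.    0.96 -0.68]
```

Already 3 mm below the lug tops with no added force, so the tabs are in the gaps. Carrying on down to the contact.

```bash
echo '[{"d":[0,0,0.02]},{"d":[0,0,0.02]},{"d":[0,0,0.01]},{"d":[0,0,0.01]},{}]' | python3 jog.py;python3 go.py 534 -178.7 193.5 0.335
echo '[{"d":[0,0,0.01]},{"d":[0,0,0.01]},{"d":[0,0,0.01]},{}]' | python3 jog.py;python3 go.py 534 -178.7 191 0.335
```

```text
t: 10.83
ee_pos: [534.1, -178.6, 196.3]
orientation: [-1.817, -2.562, 0.0]
ft_force: [0.7, -0.8, -3.6]
width: 15.8
grasp_force: 30.0
tool delta [-0.  -0.1  2.8] rot [-0.0002 -0.0001  0.0021] yaw 0.3371 t 10.8333 f [ 0.7 -0.8 -3.6] m [-0.13 -0.09  0.01] q [-0.34  0.39  1.8  -0.    0.95 -0.68]
t: 11.17
ee_pos: [534.2, -178.7, 193.6]
orientation: [1.817, 2.562, 0.0]
ft_force: [-0.6, -0.7, -3.2]
width: 16.0
grasp_force: 30.0
tool delta [ 0.1 -0.2  2.6] rot [0.0002 0.0001 0.002 ] yaw 0.337 t 11.1667 f [-0.6 -0.7 -3.2] m [-0.1   0.03  0.01] q [-0.34  0.39  1.8  -0.    0.95 -0.68]
```

Just touching the contact, as expected. Next I'll press about 2.5 mm and look for the 6 N preload.

```bash
echo '[{"d":[0,0,0.01]},{"d":[0,0,0.01]},{"d":[0,0,0.008]},{}]' | python3 jog.py;python3 go.py 534 -178.7 191 0.335
```

```text
t: 11.5
ee_pos: [534.5, -178.8, 191.3]
orientation: [1.817, 2.562, 0.0]
ft_force: [-0.2, 0.6, 5.0]
width: 15.4
grasp_force: 30.0
tool delta [ 0.2 -0.4  0.3] rot [0.0008 0.0006 0.002 ] yaw 0.337 t 11.5 f [-0.2  0.6  5. ] m [ 0.01  0.17 -0.02] q [-0.34  0.4   1.8  -0.    0.94 -0.68]
```

To row units: 0.6 mm is 0.006.

```bash
echo '[{"d":[0,0,0.006],"rot":[0,0,0.05]},{"rot":[0,0,0.05]},{"rot":[0,0,0.05]},{"rot":[0,0,0.05]},{}]' | python3 jog.py;python3 go.py 534 -178.7 187 -0.712
```

```text
t: 11.92
ee_pos: [534.7, -178.8, 190.9]
orientation: [2.066, 2.365, 0.001]
ft_force: [0.8, 0.7, 6.0]
width: 16.0
grasp_force: 30.0
tool delta [ 0.2 -0.7  3.9] rot [0.0015 0.     0.8464] yaw 0.1344 t 11.9167 f [0.8 0.7 6. ] m [-0.01  0.23 -0.01] q [-0.34  0.4   1.81  0.    0.94 -0.48]
```

To row units: 0.2 mm is 0.002.

```bash
echo '[{"d":[0,0,0.002],"rot":[0,0,0.05]},{"d":[0,0,0.002],"rot":[0,0,0.05]},{"d":[0,0,0.002],"rot":[0,0,0.05]},{"d":[0,0,0.002],"rot":[0,0,0.05]},{}]' | python3 jog.py;python3 go.py 534 -178.7 187 -0.712
echo '[{"d":[0,0,0.002],"rot":[0,0,0.05]},{"d":[0,0,0.002],"rot":[0,0,0.05]},{"d":[0,0,0.002],"rot":[0,0,0.05]},{"d":[0,0,0.002],"rot":[0,0,0.05]},{}]' | python3 jog.py;python3 go.py 534 -178.7 187 -0.712
```

```text
t: 12.33
ee_pos: [534.8, -178.9, 190.2]
orientation: [2.292, 2.146, 0.001]
ft_force: [-1.2, 0.3, 7.1]
width: 15.9
grasp_force: 30.0
tool delta [ 0.1 -0.8  3.2] rot [ 1.800e-03 -1.000e-04  6.464e-01] yaw -0.0656 t 12.3333 f [-1.2  0.3  7.1] m [-0.03  0.23 -0.01] q [-0.34  0.4   1.81  0.    0.94 -0.28]
t: 12.75
ee_pos: [534.7, -178.8, 189.3]
orientation: [2.495, 1.907, 0.001]
ft_force: [-0.4, 1.0, 5.4]
width: 15.8
grasp_force: 30.0
tool delta [-0.1 -0.7  2.3] rot [ 1.600e-03 -3.000e-04  4.464e-01] yaw -0.2656 t 12.75 f [-0.4  1.   5.4] m [-0.03  0.27 -0.  ] q [-0.34  0.4   1.81  0.    0.94 -0.08]
```

To row units: 0.3 mm is 0.003.

```bash
echo '[{"d":[0,0,0.003],"rot":[0,0,0.05]},{"d":[0,0,0.003],"rot":[0,0,0.05]},{"d":[0,0,0.003],"rot":[0,0,0.05]},{"d":[0,0,0.003],"rot":[0,0,0.05]},{}]' | python3 jog.py;python3 go.py 534 -178.7 187 -0.712
```

```text
t: 13.17
ee_pos: [534.7, -178.8, 188.2]
orientation: [2.673, 1.648, 0.001]
ft_force: [-1.3, 0.7, 7.3]
width: 15.8
grasp_force: 30.0
tool delta [-0.2 -0.7  1.2] rot [ 0.0014 -0.0004  0.2464] yaw -0.4656 t 13.1667 f [-1.3  0.7  7.3] m [ 0.02  0.34 -0.06] q [-0.34  0.4   1.81  0.    0.93  0.12]
```

To row units: 0.3 mm is 0.003.

```bash
echo '[{"d":[0,0,0.003],"rot":[0,0,0.05]},{"d":[0,0,0.003],"rot":[0,0,0.05]},{"d":[0,0,0.003],"rot":[0,0,0.05]},{}]' | python3 jog.py;python3 go.py 534 -178.7 187 -0.712
echo '[{"d":[0,0,0.002],"rot":[0,0,0.04]},{"rot":[0,0,0.03]},{}]' | python3 jog.py;python3 go.py 534 -178.7 187 -0.712
```

```text
t: 13.5
ee_pos: [534.6, -178.7, 187.1]
orientation: [2.789, 1.444, 0.001]
ft_force: [-0.6, 0.4, 6.5]
width: 15.5
grasp_force: 30.0
tool delta [-0.3 -0.5  0.1] rot [ 0.0011 -0.0004  0.0966] yaw -0.6154 t 13.5 f [-0.6  0.4  6.5] m [ 0.1   0.3  -0.02] q [-0.34  0.4   1.81  0.    0.93  0.27]
t: 13.75
ee_pos: [534.5, -178.7, 186.9]
orientation: [2.837, 1.348, 0.001]
ft_force: [-1.3, 1.1, 4.7]
width: 15.8
grasp_force: 30.0
tool delta [-0.3 -0.4 -0.1] rot [ 0.0009 -0.0003  0.0281] yaw -0.6839 t 13.75 f [-1.3  1.1  4.7] m [0.05 0.33 0.13] q [-0.34  0.4   1.81  0.    0.93  0.34]
```

```bash
echo '[{"d":[0,0,0.001],"rot":[0,0,0.03]},{}]' | python3 jog.py;python3 go.py 534 -178.7 187 -0.712
echo '[{"rot":[0,0,0.03]},{}]' | python3 jog.py;python3 go.py 534 -178.7 187 -0.712
```

```text
t: 13.92
ee_pos: [534.6, -178.7, 186.8]
orientation: [2.857, 1.305, 0.001]
ft_force: [-0.7, 0.1, 5.9]
width: 15.8
grasp_force: 30.0
tool delta [-0.4 -0.4 -0.2] rot [ 0.001  -0.0004 -0.0017] yaw -0.7137 t 13.9167 f [-0.7  0.1  5.9] m [0.05 0.36 0.05] q [-0.34  0.4   1.81  0.    0.93  0.37]
t: 14.08
ee_pos: [534.7, -178.8, 186.8]
orientation: [2.875, 1.263, 0.001]
ft_force: [-0.3, 1.0, 4.8]
width: 15.6
grasp_force: 30.2
tool delta [-0.4 -0.6 -0.2] rot [ 0.0015 -0.0003 -0.0307] yaw -0.7427 t 14.0833 f [-0.3  1.   4.8] m [0.11 0.24 0.51] q [-0.34  0.4   1.81 -0.    0.93  0.4 ]
```

```bash
echo '[{"rot":[0,0,0.02]},{}]' | python3 jog.py;python3 go.py 534 -178.7 187 -0.712; echo '[{"rot":[0,0,0.02]},{}]' | python3 jog.py;python3 go.py 534 -178.7 187 -0.712
```

```text
t: 14.25
ee_pos: [534.7, -178.8, 186.8]
orientation: [2.887, 1.236, 0.001]
ft_force: [0.1, 0.4, 5.3]
width: 16.0
grasp_force: 30.7
tool delta [-0.4 -0.6 -0.2] rot [ 0.0016 -0.0002 -0.0496] yaw -0.7616 t 14.25 f [0.1 0.4 5.3] m [0.1  0.14 0.76] q [-0.34  0.4   1.81 -0.    0.93  0.42]
t: 14.42
ee_pos: [534.7, -179.0, 186.8]
orientation: [2.899, 1.207, 0.001]
ft_force: [-0.8, -0.9, 5.2]
width: 16.2
grasp_force: 31.0
tool delta [-0.3 -0.7 -0.2] rot [ 0.0018 -0.0001 -0.0695] yaw -0.7815 t 14.4167 f [-0.8 -0.9  5.2] m [-0.07  0.21  0.74] q [-0.34  0.4   1.81 -0.    0.93  0.44]
```

```bash
python3 look.py w6
python3 - <<'E'
from h import *
grab("scene","scene2")
cv2.imwrite("pics/c4.png",np.hstack([crop(load("w5"),210,150,130,130,3),crop(load("w6"),210,150,130,130,3)]))
for n in("w5","w6"):
    g=cv2.GaussianBlur(load(n)["img"],(3,3),0).astype(float).mean(2)
    print(n)
    for r in range(180,240,10):
        gx=np.diff(g[r,250:305]);print(r,[(int(i+250),int(gx[i])) for i in np.argsort(-abs(gx))[:5]])
E
```

```text
[ 534.73751092 -178.92406924  186.80230427] [2.89823771e+00 1.20830681e+00 1.29753252e-03] [-3.43686209e-01  4.01602345e-01  1.80776233e+00 -7.46722658e-04
  9.30564970e-01  4.37557333e-01]
w5
180 [(256, -28), (257, -21), (255, -19), (295, 17), (296, 17)]
190 [(252, -27), (253, -24), (297, 23), (251, -15), (298, 15)]
200 [(296, 19), (297, 19), (260, 13), (261, 11), (293, -10)]
210 [(295, 18), (250, -14), (261, 13), (296, 13), (260, 12)]
220 [(261, 13), (295, 12), (262, 11), (250, -11), (260, 11)]
230 [(295, 17), (261, 15), (262, 12), (296, 11), (250, -11)]
w6
180 [(254, -23), (297, 22), (296, 20), (253, -17), (255, -15)]
190 [(252, -20), (251, -16), (255, 13), (288, -12), (289, -12)]
200 [(253, -18), (289, -16), (252, -15), (290, -14), (288, -12)]
210 [(255, -18), (290, -18), (289, -17), (254, -16), (288, -11)]
220 [(290, -20), (255, -19), (289, -15), (291, -15), (256, -13)]
230 [(256, -20), (290, -18), (291, -17), (255, -13), (289, -13)]
```

View pics/c4.png

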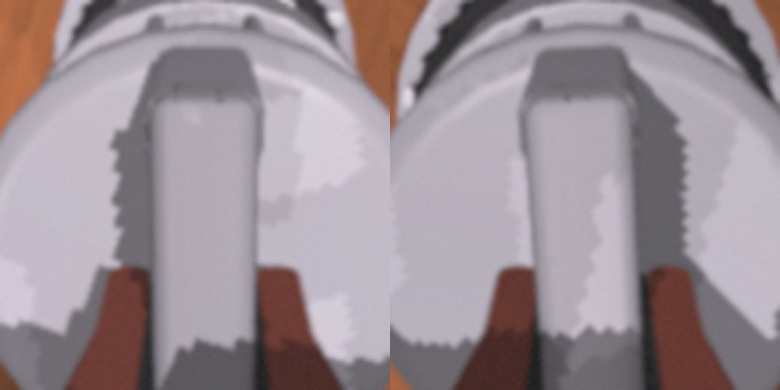

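Relative to w5, the bar now lags the tool by about 0.04 rad (edges run from (525,100) to (540,380) in the right crop). So the lantern is at about -0.74 rad against a firm stop: torque rose from 0.05 to 0.75 N m at the nominal 60° and then levelled off, with the origin at about z 9.3. I'll release and check.

The rows are not in the units I measure in: shifts go in units of 100 mm. I convert before sending: -35 mm is -0.35, -33 mm is -0.33.

```bash
echo '[{},{},{},{},{}]' | python3 jog.py 50
python3 go.py 534 -178.7 187 -0.712;python3 look.py w7
echo '[{"d":[0,0,-0.08]},{"d":[0,0,-0.2]},{"d":[0,0,-0.3]},{"d":[0,0,-0.35]},{"d":[0,0,-0.35]}]' | python3 jog.py
echo '[{"d":[-0.33,0,-0.2]},{"d":[-0.33,0,-0.2]},{},{}]' | python3 jog.py
python3 look.py w8
python3 - <<'E'
from h import *
grab("scene","scene3")
cv2.imwrite("pics/c5.png",np.hstack([crop(load("scene3"),180,200,100,130,4),crop(load("w8"),200,40,130,130*1,4)[:520,:400]]))
E
```

```text
t: 14.93
ee_pos: [534.0, -178.6, 185.9]
orientation: [-2.901, -1.206, 0.0]
ft_force: [0.1, -0.4, -0.6]
width: 46.3
grasp_force: 0.0
tool delta [-0.   0.1 -1.1] rot [-0.0004  0.0001 -0.071 ] yaw -0.783 t 14.9333 f [ 0.1 -0.4 -0.6] m [-0.05  0.13 -0.04] q [-0.34  0.4   1.81  0.    0.93  0.44]
[ 533.9891105  -178.62256169  185.98580141] [-2.90077811e+00 -1.20548051e+00  3.96549473e-04] [-3.43969695e-01  4.02446818e-01  1.80875549e+00  6.83123917e-05
  9.30781372e-01  4.39070744e-01]
t: 15.4
ee_pos: [533.6, -178.5, 315.7]
orientation: [-2.9, -1.205, 0.001]
ft_force: [1.6, -0.0, -1.1]
width: 49.6
grasp_force: 0.0
t: 15.73
ee_pos: [487.3, -226.5, 356.2]
orientation: [2.9, 1.201, 0.004]
ft_force: [0.5, -0.1, -0.3]
width: 50.1
grasp_force: 0.0
[ 487.40297152 -225.65832999  354.92649157] [2.90113467e+00 1.20336745e+00 1.80631484e-03] [-4.55942245e-01  1.73652318e-01  1.70197470e+00  3.62388871e-04
  1.26461721e+00  3.28359668e-01]
```

View pics/c5.png

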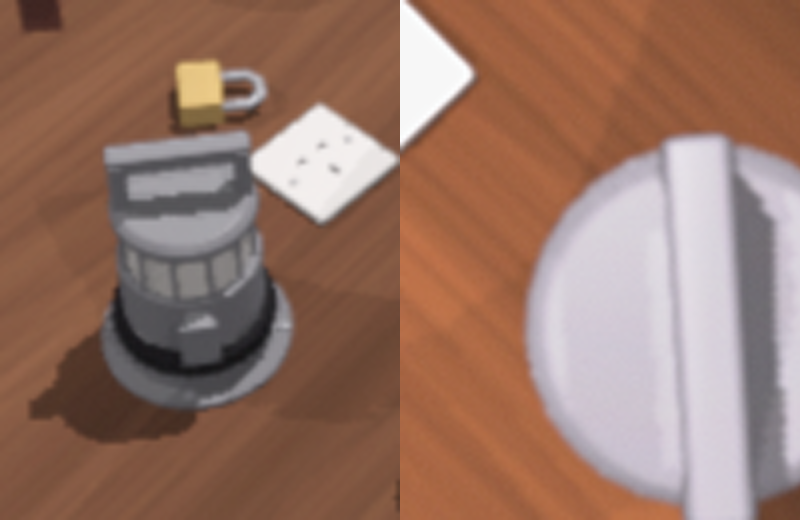

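The scene crop shows the lantern upright in the mount, with its housing right down near the black rim and the cover and padlock in place. In the w8 crop the bar runs from (663,140)/(730,137) down to (690,515)/(750,515). I'll check yaw and height from these.

Run:
```python
from h import *
d=load("w8");f=lambda p:((p[0]-400)/4+200-.375,p[1]/4+40-.375)
L=[plane(d,f(p),197.5,True)[:2] for p in[(663,140),(690,515),(730,137),(750,515)]]
for i in(0,2):
    v=L[i]-L[i+1];print("yaw",np.arctan2(v[1],v[0])-np.pi/2)
s=load("scene3");g=lambda p:(p[0]/4+180-.375,p[1]/4+200-.375)
# bar's +y end (w8 top, midpoint) vs scene bar ends
e=((663+730)/2,139)
for q in[(104,150),(250,136)]:print(tri(ray(d,f(e),True),ray(s,g(q))))
# bar edges by gradient in w7 (just released) as second yaw check
k=load("w7");G=cv2.GaussianBlur(k["img"],(3,3),0).astype(float).mean(2)
for lo,hi in((245,275),(280,305)):
    rows=np.arange(195,235);c=np.array([lo+np.argmin(np.diff(G[r,lo:hi])) for r in rows]);p=np.polyfit(rows,c,1)
    A,B=[plane(k,(np.polyval(p,r),r),197.5,True)[:2] for r in(195,234)];v=A-B;print("w7",np.arctan2(v[1],v[0])-np.pi/2,np.std(c-np.polyval(p,rows)))
```

```text
yaw -0.7180066073536316
yaw -0.7314804376071457
(array([ 540.16994815, -184.91581459,  221.62613971]), [np.float64(43.73494582780754), np.float64(43.734945827807536)])
(array([ 566.24772613, -143.35620527,  195.95071782]), [np.float64(1.9129685183809604), np.float64(1.9129685183808676)])
w7 -0.7048594032152534 0.39013696060488795
w7 -0.7132635758488992 0.3293278731447101
```

```bash
python3 -c "
from workcell import ctrl
print(ctrl.close_job())"
```

```text
the job is handed in; nothing more can be done
None
```

I lifted the lantern out of the dock and locked it in the mount: it turned the full 60° to the firm stop, sits at about z 9.5 mm by the arm's readings, and was handed in at about 16 s with the arm clear and no bystanders touched.

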